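# Pack the transport case in layers

### The job

Finish packing the open grey transport case in layers. First lay the blue carton flat on the case's floor beside the round tin that is already there; then lower the orange divider plate, handle up, into the case so that it sits level and fully home on both rails above them; last set the white bench timer down gently, flat and buttons up, on the divider inside the case. Leave the two glass vials where they stand.

Things in the scene. Friction and masses are not known exactly. Their poses are not given: they have to be found in the camera images.
- case: Open grey plastic case, fixed; outside 143 (x) x 187 (y) x 66 mm, handle 15 mm more at -x. Origin: centre of underside, z up. Inside 124 x 170 mm, floor top at z = 4 mm. At both short ends (+y, -y) a black rail 8 mm wide, top at z = 42 mm, carries the divider: floor between rails 124 x 154 mm. The tin lies in the +y half; the -y half is free.
- divider: Loose orange plate 118 (x) x 164 (y) x 4 mm, 0.14 kg, flat on the worktop; 3 mm play to each case wall. Origin: centre of underside, z up. In its middle a rib handle 60 mm long (x), 10 mm thick (y), top 32 mm above the underside; foot flange 76 x 20 mm up to 7 mm. Seated, its underside is 42 mm above the worktop; half a turn fits as well.
- carton: Loose small blue carton 45 (x) x 70 (y) x 34 mm high, 0.06 kg. Origin: centre of its underside; z up.
- tin: Round silver-coloured tin, diameter 58 mm, 22 mm high, loose, already lying on the case's floor. Origin: centre of its underside; z up.
- bench_timer: Loose white bench timer 52 (x) x 62 (y) mm, body 16 mm high (19 mm over its buttons), 0.07 kg, a display and three round buttons on top. Origin: centre of its underside; z up.
- amber_vial: Small amber glass vial with a blue cap, diameter 23 mm, 46 mm high, standing upright; a bystander. Origin: centre of its underside.
- green_vial: Glass vial with a green cap, diameter 31 mm, 62 mm high, standing upright; a bystander. Origin: centre of its underside.
- tower_corner (a point): Foot of the front right corner of the tall black PC tower, an obstacle that stays put: from here 152 mm to the left (+y), 316 mm back (+x), 342 mm high. Hands that cross the worktop in front of it must keep on the robot's side of it.
- analyser_corner (a point): Foot of the front right corner of the white and black analyser, an obstacle that stays put: from here 525 mm to the left (+y) and back to the wall; its base 56 mm high, its housing (from 40 mm behind this point on) 260 mm high.
Not all that is in view belongs to the job. What is shaped like the tin but purple is not meant.

How it is judged (in metres and radians):
On the way, in this order (a step that is already met when the one before it is completed fails the run):
1. the carton lies flat on the case's floor beside the tin, released (z of carton in the frame of case between 0 and 0.008 m and angle between each of carton, tin's own z axis and vertical below 0.1 rad and x of carton in the frame of case between -0.06 and 0.06 m and y of carton in the frame of case between -0.075 and 0.075 m and z of tin in the frame of case between 0 and 0.008 m and x of tin in the frame of case between -0.06 and 0.06 m and y of tin in the frame of case between -0.075 and 0.075 m and contact force between carton and the fingers below 0.2 N), for 0.2 s.
2. the divider sits level and fully home on both rails above carton and tin, released (z of carton in the frame of case between 0 and 0.008 m and angle between each of carton, tin's own z axis and vertical below 0.1 rad and x of carton in the frame of case between -0.06 and 0.06 m and y of carton in the frame of case between -0.075 and 0.075 m and z of tin in the frame of case between 0 and 0.008 m and x of tin in the frame of case between -0.06 and 0.06 m and y of tin in the frame of case between -0.075 and 0.075 m and z of divider in the frame of case between 0.039 and 0.045 m and angle between divider's own z axis and vertical below 0.03 rad and horizontal distance between divider and case below 0.006 m and angle between the y axis of divider and the y axis of case, either way round below 0.06 rad and contact force between divider and the fingers below 0.2 N), for 0.2 s.
At the end, for the whole second after the job is handed in: Carton and tin lie flat on the case floor (within 4 mm), divider handle up on both rails (within 3 mm in height, 6 mm off centre, tilt under 0.03 rad), timer flat and buttons up on it (within 3 mm, tilt under 0.08 rad); all released and at rest (all of step 2 and z of bench_timer in the frame of divider between 0.001 and 0.007 m and x of bench_timer in the frame of divider between -0.06 and 0.06 m and y of bench_timer in the frame of divider between -0.083 and 0.083 m and angle between bench_timer's own z axis and vertical below 0.08 rad and contact force between bench_timer and the fingers below 0.2 N and linear speed of each of carton, divider, bench_timer below 0.02 m/s); the robot touches nothing.
It fails at once if the timer is pressed or knocked on the divider with over 40 N (contact force between bench_timer and divider above 40 N).
It fails at once if the timer is dropped: let go over the case while more than 20 mm above the seated divider's plate (contact force between bench_timer and the fingers below 0.05 N and horizontal distance between bench_timer and case below 0.1 m and z of bench_timer in the frame of case above 0.066 m).
It fails at once if a vial is moved more than 20 mm or knocked over (distance of any of amber_vial, green_vial from where it was at the start of the episode above 0.02 m or angle between any of amber_vial, green_vial's own z axis and vertical above 0.4 rad).
It also fails if it takes over 72 s, if anything falls off the work surface, if the arm or the gripper's body presses on something with over 40 N, if the wrist force passes 120 N, or if a joint passes its speed limit or range.

### The arm

A 7-joint arm with a two-finger parallel gripper is mounted at the origin on a cart in front of the work surface, level with it; the furniture and walls round the work are solid. World frame = base frame: x ahead of the robot, y to its left, z up, the work surface at z = 0. Lengths are in m, angles in degrees, forces in N, time in s.
With the tool pointing down it reaches from about 0.425 to 0.875 m from the base axis. Payload 9.9 kg.
Tool frame: the origin (TCP) lies midway between the tips of the shut fingers; the grasp point (between the pads) lies 19 mm behind it; z points along the fingers, y is the line along which they close (so a half turn about z gives the same grasp; the last joint's range is limited). The gripper opens to 85 mm and grips with 20 to 120 N. Pads are 22 mm wide; open, the fingers measure 114 mm over their backs; the gripper's body (76 mm by 85 mm) begins 54 mm behind the grasp point. The pads swing forward as they close: fully open they stand 13 mm farther back than shut.
Start: joints at [70.313, 32.985, 1.427, 82.34, -0.859, 64.687, -3.237], TCP at [0.173, -0.652, 0.231] pointing down, gripper open.
Joint ranges: [-157.87, 157.87], [-19.46, 123.44], [-87.15, 90], [11.01, 140.99], [-62.26, 242.26], [9.8, 113.94], [-161.44, 161.44]. Speed limits (degrees/s): [127.2, 127.2, 172.46, 172.46, 180, 180, 180].

### API

Orientations are given as a 3x3 rotation matrix whose columns are the frame's x, y, z axes.
In Python, from bench import telemetry, optics, job gives the robot as it stands.
- The arm moves only by the shell command python3 -m jog 'ROWS' [OPENING]. ROWS is JSON, a list of rows, each a list of 4 numbers: the shift along the tool's x, y, z in m, then the turn about the tool's z in degrees. In form: [[x, y, z, spin], ...]. A call has 1 to 8 rows; each row shifts and turns the commanded pose from where the row before left it, along the tool's axes as they then stand; what a row does not reach is not made up. A row lasts 1/10 s, in which the tool goes at most 50 mm and 8.59 degrees, less where a joint would pass 70% of its speed; a pose out of reach is approached as far as the arm can. A call with a gripper value outside its range is refused whole. OPENING is the finger opening in m, from 0 to 0.0854, set as the call begins (- or left out, the last holds). The fingers move at their own pace and stop on an object; the grip force is fixed at half the most. Time passes only in rows, so rows that do not move let the fingers close. It gives the time, the measured TCP pose, the force, the opening and the grip force at its end, in the units of the state.
- telemetry.get_state(): the state, without advancing time (a new reading comes with each control period).
- optics.capture(name): name is "scene" or "top" or "wrist"; returns a dict with "image" (400x640x3 uint8, red, green, blue), "vfov" (degrees; the focal length in pixels is half the picture's height over the tangent of half this angle, whatever the lens; pixels are square), "cx", "cy" (the principal point, pixels), "cam_to_world" (4x4, takes a point from camera to world coordinates). Camera axes: x right, y down, z forward; pixel columns grow to the right and rows downward; lengths in m; the calibration is good to about 2 mm. A picture is of the moment at which its call begins. There is no depth.
- job.close_job(): hands the job in; it is judged then, once.
Trained networks look in a picture, given as the dict that the camera call returned (one of the last four; its "shot" number tells which), for a name from the list of things; names that differ only in an ending like _2 or _b are one class to them, and where a whole thing is asked for, a point or a joint stands for the part that bears it (a point fixed in the world has none). Each returns a list of dicts, best first, with "score" (0 to 1); they miss things now and then, are a little off and sometimes report something else, mostly with a low value. They report only what shows in the picture. A call takes as long as a camera call. They do not tell look-alikes from the thing itself.
- optics.look_for(picture, thing): "centre" ([column, row] in pixels, amid what is visible of it).
- optics.cut_out(picture, thing): "mask" (400x640 bool, what is visible of it) and "centre" ([column, row] in pixels, amid what is visible of it).
The state is a dict: "clock": time; "joint_positions": joint angles; "qd": joint speeds; "tau": joint torques, N m; "eef_pos": TCP position; "orientation": TCP orientation; "ft_force": force on the tool from outside, world axes, zero at the start; "moment": the same for the moment, N m; "gripper_width": finger opening in m; "grasp_force": force on a finger pad.
Only numpy, scipy, OpenCV 4.12 (cv2) and the standard library are available. Lean on these libraries where they do the work, as an engineer would, in place of code of your own. Each camera call takes 0.05 s, during which the arm holds its last target. There are 200 camera calls.

## Working session

There is one attempt and no reset: what is moved stays moved. The work goes in short steps, Python scripts to look and compute and a shell command to move; the robot and the scene stay as the last step left them, time stands still between calls to the robot, and variables do not carry over. Pictures are saved under pics/ and viewed, at most 10 in all, crops included, and the job is handed in when it is done.

```bash
ls; mkdir -p pics; cat > h.py <<'E'
import numpy as np, cv2
from bench import telemetry, optics, job
def ray(c,px):
    f=200/np.tan(np.radians(c["vfov"])/2); T=np.array(c["cam_to_world"])
    d=T[:3,:3]@np.array([(px[0]-c["cx"])/f,(px[1]-c["cy"])/f,1.]); return T[:3,3],d
def atz(c,px,z):
    o,d=ray(c,px); return o+d*(z-o[2])/d[2]
def proj(c,P):
    f=200/np.tan(np.radians(c["vfov"])/2); T=np.array(c["cam_to_world"])
    p=T[:3,:3].T@(np.array(P)-T[:3,3]); return np.array([c["cx"]+f*p[0]/p[2],c["cy"]+f*p[1]/p[2]])
def tri(a,pa,b,pb):
    o1,d1=ray(a,pa);o2,d2=ray(b,pb)
    s=np.linalg.lstsq(np.c_[d1,-d2],o2-o1,rcond=None)[0]
    return (o1+d1*s[0]+o2+d2*s[1])/2
def save(c,n,box=None,k=1):
    im=c["image"][:,:,::-1]
    if box: im=im[box[1]:box[3],box[0]:box[2]]
    if k!=1: im=cv2.resize(im,None,fx=k,fy=k,interpolation=cv2.INTER_CUBIC)
    cv2.imwrite("pics/"+n,im)
E
python3 - <<'E'
from h import *
np.set_printoptions(precision=4,suppress=True)
s=telemetry.get_state();print(s["clock"],s["eef_pos"],np.array(s["orientation"]),s["gripper_width"])
C={n:optics.capture(n) for n in("scene","top")}
for n,c in C.items():
    save(c,n+"0.png");print(n,c["vfov"],c["cx"],c["cy"],np.array(c["cam_to_world"]).round(3).tolist())
    for t in "case divider carton tin bench_timer amber_vial green_vial tower_corner analyser_corner".split():
        for r in optics.look_for(c,t)[:3]: print(n,t,np.round(r["centre"],1),round(r["score"],2),atz(c,r["centre"],0.0)[:2])
E
```

```text
pics
0.0 [ 0.1733 -0.6519  0.2304] [[ 0.9664  0.257  -0.0005]
 [ 0.257  -0.9664  0.0016]
 [-0.0001 -0.0017 -1.    ]] 0.08552354993038642
scene 53.20221823207586 318.61195306924765 201.12804669349234 [[-0.894, -0.263, 0.364, 0.26], [-0.449, 0.546, -0.708, 0.526], [-0.013, -0.796, -0.606, 0.577], [0.0, 0.0, 0.0, 1.0]]
scene case [398.4 148.9] 0.7 [ 0.5115 -0.4677]
scene divider [360.8 220.5] 0.83 [ 0.4895 -0.1247]
scene carton [347.2 288.4] 0.96 [0.4393 0.0676]
scene tin [338.9 175.3] 0.54 [ 0.6089 -0.2698]
scene bench_timer [399.3 150.8] 0.61 [ 0.5059 -0.4584]
scene green_vial [334.1 138.6] 0.55 [ 0.7037 -0.4445]Traceback (most recent call last):
  File "<stdin>", line 8, in <module>
ValueError: it knows: amber_vial, bench_timer, carton, case, divider, green_vial, tin
```

```bash
python3 - <<'E'
from h import *
np.set_printoptions(precision=4,suppress=True)
C={n:optics.capture(n) for n in("scene","top")}
for n,c in C.items():
    save(c,n+"0.png")
    for t in "case divider carton tin bench_timer amber_vial green_vial".split():
        for r in optics.look_for(c,t)[:3]: print(n,t,np.round(r["centre"],1),round(r["score"],2),atz(c,r["centre"],0.0)[:2])
print(np.array(c["cam_to_world"]).round(3).tolist())
E
```

```text
scene case [346.3 287.5] 0.75 [0.4417 0.0664]
scene case [398.3 149.8] 0.73 [ 0.5102 -0.4626]
scene divider [361.9 221.1] 0.74 [ 0.4865 -0.1239]
scene carton [345.4 290.3] 0.7 [0.4405 0.0732]
scene carton [321.1 152. ] 0.66 [ 0.7038 -0.3569]
scene tin [340.5 176.3] 0.72 [ 0.6032 -0.2673]
scene bench_timer [313.  191.4] 0.6 [ 0.6369 -0.1771]
scene amber_vial [322.6 153.8] 0.6 [ 0.6955 -0.3497]
scene green_vial [336.8 137.5] 0.76 [ 0.6993 -0.4542]
top case [444.3 218.7] 0.74 [ 0.4882 -0.4347]
top divider [327.1 219.5] 0.7 [ 0.4934 -0.1252]
top carton [249.6 240.8] 0.65 [0.4421 0.0806]
top tin [372.9 178.8] 0.92 [ 0.599  -0.2502]
top tin [421.7 203.6] 0.74 [ 0.5296 -0.3771]
top bench_timer [338.2 158. ] 0.85 [ 0.6576 -0.1592]
top bench_timer [329.8 223.4] 0.4 [ 0.4829 -0.1321]
top amber_vial [394.9 146.6] 0.56 [ 0.6849 -0.3125]
[[-0.023, -0.995, 0.093, 0.457], [-1.0, 0.024, 0.006, -0.109], [-0.008, -0.093, -0.996, 1.057], [0.0, 0.0, 0.0, 1.0]]
```

View pics/scene0.png

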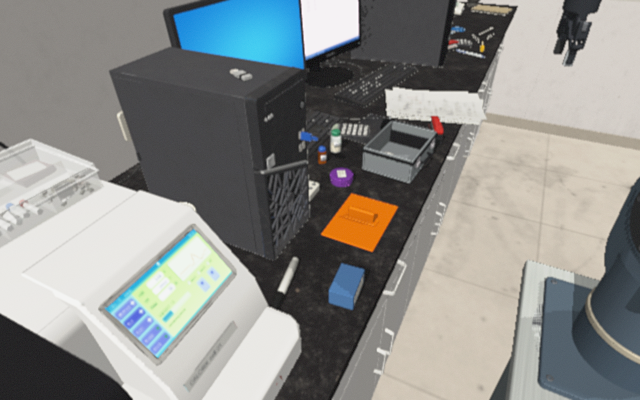

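View pics/top0.png

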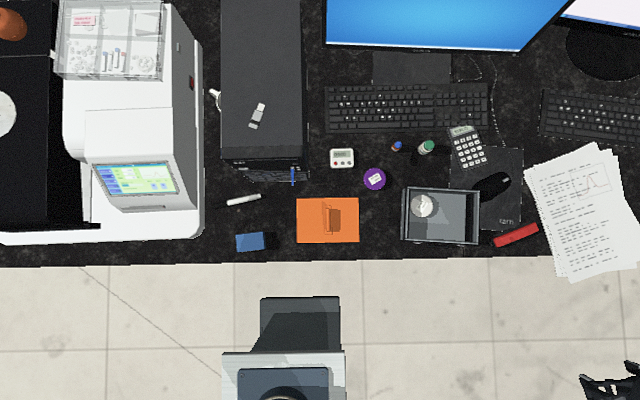

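The top view shows:
- **Things for the job:** carton (250,241), divider (328,220), case (441,214), timer (341,158).
- **Vials:** blue-capped amber vial (397,146) and green-capped vial (427,147).
- **Tin candidates:** silver disc (425,205) inside the case, and purple disc (374,179) on the worktop. The silver one in the case is meant, because the purple one is the excluded look-alike.

The front of the PC tower ends near row 180, columns 220–308.

Next I fit poses to the masks in both views.

```bash
cat >> h.py <<'E'
from scipy.optimize import minimize
def box(a,b,z0,z1): return np.array([[x,y,z] for x in(-a/2,a/2) for y in(-b/2,b/2) for z in(z0,z1)])
SH={"carton":[box(.045,.07,0,.034)],"divider":[box(.118,.164,0,.004),box(.06,.01,0,.032)],"bench_timer":[box(.052,.062,0,.016)],"case":[box(.143,.187,0,.066)]}
t_=np.linspace(0,2*np.pi,40)
for n,r,h in(("tin",.029,.022),("amber_vial",.0115,.046),("green_vial",.0155,.062)):
    SH[n]=[np.r_[np.c_[r*np.cos(t_),r*np.sin(t_),0*t_],np.c_[r*np.cos(t_),r*np.sin(t_),0*t_+h]]]
def sil(c,parts,p,K=4):
    m=np.zeros((400,640),np.float32); m=np.zeros((400*K,640*K),np.uint8)
    co,si=np.cos(p[2]),np.sin(p[2])
    for P in parts:
        W=P@np.array([[co,si,0],[-si,co,0],[0,0,1]])+[p[0],p[1],p[3]]
        u=np.array([proj(c,w) for w in W])
        h=cv2.convexHull(((u+.5)*K-.5).round().astype(np.int32)); cv2.fillConvexPoly(m,h,1)
    return cv2.resize(m.astype(np.float32),(640,400),interpolation=cv2.INTER_AREA)
def fit(views,name,p0,freez=False):
    "views: list of (picture, mask)"
    def cost(p):
        q=list(p)+[p0[3]] if freez else p
        e=0
        for c,m in views:
            s=sil(c,SH[name],q); e+=np.abs(s-m).sum()/m.sum()
        return e
    p0=list(p0); n=3 if freez else 4
    d=[.012,.012,.15,.01][:n]; x=p0[:n]
    for _ in range(2):
        S=np.array([x]+[np.array(x)+np.eye(n)[i]*d[i] for i in range(n)])
        r=minimize(cost,x,method="Nelder-Mead",options=dict(initial_simplex=S,xatol=1e-4,fatol=1e-4,maxiter=250)); x=r.x; d=[-k/2 for k in d]
    return r.x,r.fun/len(views)
E
cat > m1.py <<'E'
from h import *
np.set_printoptions(precision=4,suppress=True)
a,b=optics.capture("scene"),optics.capture("top")
G={"carton":(.442,.08,0,0),"divider":(.492,-.125,0,0),"bench_timer":(.653,-.16,0,0),"tin":(.53,-.38,0,0.004),"case":(.5,-.43,0,0),"amber_vial":(.68,-.31,0,0),"green_vial":(.68,-.39,0,0)}
for n,p in G.items():
    V=[]
    for c in(a,b):
        for r in optics.cut_out(c,n):
            e=proj(c,(p[0],p[1],.02))
            if np.hypot(*(np.array(r["centre"])-e))<15 : V.append((c,r["mask"].astype(np.float32)));break
    print(n,len(V),[("s" if v[0] is a else "t",int(v[1].sum())) for v in V],end=" ")
    if V:
        x,f=fit(V,n,p,True);print(x[:2],np.degrees(x[2]).round(1),round(f,3),end=" ")
        if len(V)==2:
            x,f=fit(V,n,list(x)+[p[3]]);print("free z",x,round(f,3),end="")
    print()
print("tower corner",atz(a,(308,215),0),atz(b,(308,181),0))
E
python3 m1.py
```

```text
carton 2 [('s', 1135), ('t', 541)] [0.4393 0.0747] 7.5 0.094 free z [ 0.4398  0.0738  0.1134 -0.0046] 0.071
divider 2 [('s', 2565), ('t', 2720)] [ 0.491 -0.126] -0.4 0.041 free z [ 0.4913 -0.1266 -0.0079 -0.0022] 0.031
bench_timer 2 [('s', 137), ('t', 401)] [ 0.6523 -0.1701] 9.3 1.345 free z [ 0.651  -0.173   0.4195 -0.0054] 1.308
tin 1 [('t', 373)] [ 0.5222 -0.3712] 0.9 0.181 
case 2 [('s', 3162), ('t', 4162)] [ 0.4935 -0.4121] -3.7 0.131 free z [ 0.4946 -0.4148 -0.0661 -0.0066] 0.12
amber_vial 1 [('t', 79)] [ 0.6797 -0.3106] 7.3 0.353 
green_vial 2 [('s', 198), ('t', 187)] [ 0.6736 -0.3862] 4.2 0.256 free z [ 0.6739 -0.3868  0.1252 -0.0012] 0.253
tower corner [ 0.6051 -0.0905  0.    ] [ 0.5973 -0.0768  0.    ]
```

```bash
python3 -m jog '[[0.044,-0.0205,-0.008,0],[0.044,-0.0205,-0.008,0],[0.044,-0.0205,-0.008,0],[0.044,-0.0205,-0.008,0],[0.044,-0.0205,-0.008,0],[0.044,-0.0205,-0.008,0],[0.044,-0.0205,-0.008,0],[0.044,-0.0205,-0.008,0]]'
python3 -m jog '[[0,0,0,-8.5],[0,0,0,-8.5],[0,0,0,-8.5],[0,0,0,-8.5],[0,0,0,-8.5],[0,0,0,-8.5],[0,0,0,-8.5],[0,0,0,-8.5]]'
python3 -m jog '[[0,0,0,-7.1],[0,0,0,0],[0,0,0,0]]' 0.08
python3 - <<'E'
from h import *
c=optics.capture("wrist");save(c,"w1.png")
print(np.array(c["cam_to_world"]).round(3).tolist(),c["vfov"])
for t in "case","tin":
    for r in optics.cut_out(c,t)[:2]: print(t,r["centre"],r["score"],r["mask"].sum(),atz(c,r["centre"],.026))
E
```

```text
clock: 2.85
eef_pos: [0.4728, -0.402, 0.2959]
orientation: [[0.966, 0.257, 0.0], [0.257, -0.966, -0.0], [0.0, 0.0, -1.0]]
ft_force: [0.9, -1.3, 0.4]
gripper_width: 0.0855
grasp_force: 0.0
clock: 3.65
eef_pos: [0.4714, -0.4035, 0.2953]
orientation: [[0.118, 0.993, -0.0], [0.993, -0.118, -0.0], [-0.0, 0.0, -1.0]]
ft_force: [-0.7, -0.2, 0.3]
gripper_width: 0.0857
grasp_force: 0.0
clock: 3.95
eef_pos: [0.4713, -0.4035, 0.2953]
orientation: [[0.004, 1.0, 0.0], [1.0, -0.004, 0.0], [0.0, 0.0, -1.0]]
ft_force: [0.4, -0.4, -0.0]
gripper_width: 0.0804
grasp_force: 0.0
[[1.0, -0.003, -0.001, 0.471], [-0.003, -0.948, -0.319, -0.321], [-0.001, 0.319, -0.948, 0.438], [0.0, 0.0, 0.0, 1.0]] 58.793257823395514
case [334.5, 164.0] 0.61 20306 [ 0.4867136  -0.41089093  0.026     ]
tin [432.5, 17.9] 0.85 2073 [ 0.58737292 -0.25629316  0.026     ]
tin [362.6, 124.0] 0.75 2095 [ 0.51829987 -0.3646046   0.026     ]
```

View pics/w1.png

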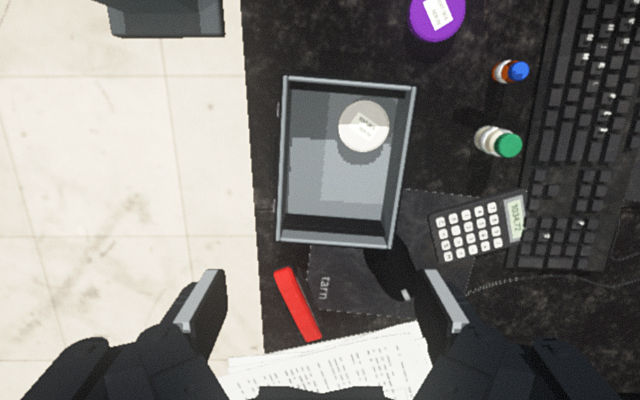

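The wrist view shows the rim corners at about (284,77), (415,87), (391,248) and (276,241). The silver tin is inside at (363,124), and the purple decoy is outside at (437,13). I'll compute the case pose and move on to the carton.

```bash
cat > caseq.py <<'E'
from h import *
np.set_printoptions(precision=4,suppress=True)
c=optics.capture("wrist")
q=[(284,76),(416,87),(391,248),(275,241)]
W=np.array([atz(c,p,.066)[:2] for p in q]);print(W,W.mean(0))
d=lambda i,j:np.linalg.norm(W[i]-W[j]);print(d(0,1),d(1,2),d(2,3),d(3,0))
e=W[0]+W[1]-W[2]-W[3];print("yaw",np.degrees(np.arctan2(-e[0],e[1])))
m=[r for r in optics.cut_out(c,"case")][0]["mask"].astype(np.float32)
x,f=fit([(c,m)],"case",(.49,-.413,-.06,0),True);print(x[:2],np.degrees(x[2]),f)
E
python3 caseq.py
python3 -m jog '[[0.049,0,0,0],[0.049,0,0,0],[0.049,0,0,0],[0.049,0,0,0],[0.049,0,0,0],[0.049,0,0,0],[0.049,0,0,0],[0.049,0,0,0]]'
python3 -m jog '[[0.049,-0.016,0.03,0],[0.002,-0.015,0.03,0],[0,0,0,0],[0,0,0,0]]' 0.065
python3 - <<'E'
from h import *
np.set_printoptions(precision=4,suppress=True)
c=optics.capture("wrist");save(c,"w2.png")
for t in "carton","divider":
    for r in optics.cut_out(c,t)[:2]: print(t,r["centre"],r["score"],r["mask"].sum(),atz(c,r["centre"],.03))
E
```

```text
[[ 0.4344 -0.3136]
 [ 0.5656 -0.3241]
 [ 0.5517 -0.5009]
 [ 0.418  -0.4919]] [ 0.4924 -0.4076]
0.1316222395018562 0.17734403180488734 0.13398148898795342 0.17905712058227938
yaw -4.889686345844474
[ 0.49   -0.4077] -4.760102808185999 0.13965550065040588
clock: 5.0
eef_pos: [0.4712, -0.0095, 0.2957]
orientation: [[0.001, 1.0, 0.001], [1.0, -0.001, -0.0], [-0.0, 0.001, -1.0]]
ft_force: [1.7, 0.5, 0.1]
gripper_width: 0.0801
grasp_force: 0.0
clock: 5.4
eef_pos: [0.4435, 0.0313, 0.2406]
orientation: [[0.001, 1.0, -0.0], [1.0, -0.001, -0.0], [-0.0, -0.0, -1.0]]
ft_force: [0.3, -0.0, 0.1]
gripper_width: 0.0648
grasp_force: 0.0
carton [314.4, 125.2] 0.82 3506 [0.4365 0.0753 0.03  ]
divider [356.2, 278.6] 0.94 10650 [ 0.4829 -0.0952  0.03  ]
```

View pics/w2.png

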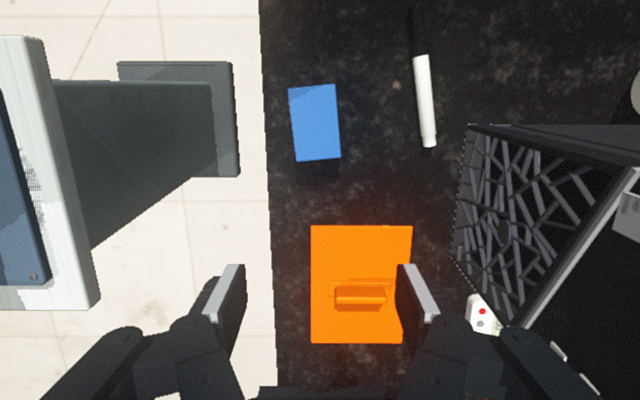

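The wrist view shows the carton top at (290–340, 85–161) and the divider at (311–412, 226–344) with its rib at (360,296). The tower front is on the right. I'll refine the carton and divider from the wrist and top views.

```bash
cat > m2.py <<'E'
from h import *
import sys
np.set_printoptions(precision=4,suppress=True)
def ms(c,n,p):
    for r in optics.cut_out(c,n):
        if np.hypot(*(np.array(r["centre"])-proj(c,(p[0],p[1],.02))))<30: return r["mask"].astype(np.float32)
def run(n,p,cams=("wrist","top")):
    V=[]
    for k in cams:
        c=optics.capture(k); m=ms(c,n,p)
        if m is not None: V.append((c,m))
    for v in [[q] for q in V]+[V]:
        x,f=fit(v,n,p,True);print(n,len(v),x[:2],np.degrees(x[2]).round(2),round(f,3))
    if len(V)>1:
        x,f=fit(V,n,list(x)+[p[3]]);print(n,"free z",x,round(f,3))
E
python3 - <<'E'
from m2 import *
SH["case"]=[box(.132,.178,0,.066)]
run("carton",(.439,.074,.1,0)); run("divider",(.491,-.1266,0,0)); 
E
```

```text
carton 1 [0.4368 0.0771] 5.75 0.031
carton 1 [0.4368 0.0771] 5.75 0.031
divider 1 [ 0.4884 -0.1246] -0.15 0.084
divider 1 [ 0.492  -0.1268] -1.26 0.021
divider 2 [ 0.4904 -0.1257] 0.25 0.077
divider free z [ 0.4907 -0.1271 -0.0055 -0.005 ] 0.069
```

```bash
python3 -m jog '[[0.046,-0.0065,0,0],[0,0,0.045,-5.8],[0,0,0.045,0],[0,0,0.045,0],[0,0,0.03,0],[0,0,0,0],[0,0,0,0]]'
python3 - <<'E'
from m2 import *
c=optics.capture("wrist");save(c,"w3.png");run("carton",(.437,.077,.1,0))
E
```

```text
clock: 6.65
eef_pos: [0.4367, 0.078, 0.0755]
orientation: [[-0.101, 0.995, -0.001], [0.995, 0.101, -0.0], [0.0, -0.001, -1.0]]
ft_force: [0.7, -0.2, 0.1]
gripper_width: 0.0648
grasp_force: 0.0
carton 1 [0.4369 0.077 ] 5.61 0.02
carton 1 [0.4435 0.0519] 11.21 0.971
carton 2 [0.4386 0.0736] 8.55 0.58
carton free z [ 0.4391  0.0728  0.1818 -0.01  ] 0.539
```

View pics/w3.png

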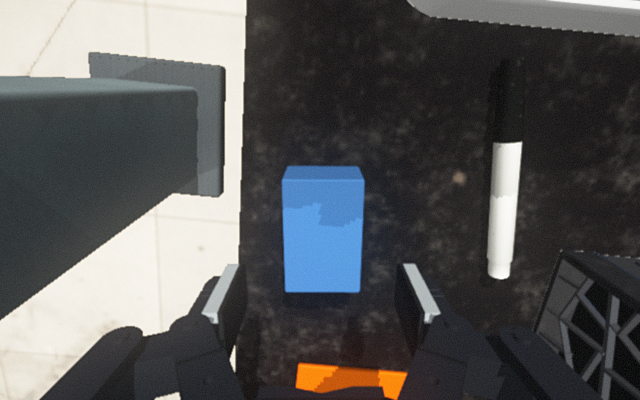

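The carton (283–363, 166–293) is centred between the fingers and aligned. I'll grasp and lift.

```bash
python3 -m jog '[[0,0,0.035,0],[0,0,0.028,0],[0,0,0,0],[0,0,0,0]]'
python3 -m jog '[[0,0,0,0],[0,0,0,0],[0,0,0,0],[0,0,0,0],[0,0,0,0]]' 0.03
python3 -m jog '[[0,0,-0.03,0],[0,0,-0.045,0],[0,0,-0.045,0],[0,0,-0.03,0],[0,0,0,0],[0,0,0,0]]'
```

```text
clock: 7.3
eef_pos: [0.4368, 0.0777, 0.0129]
orientation: [[-0.101, 0.995, -0.0], [0.995, 0.101, -0.0], [-0.0, -0.0, -1.0]]
ft_force: [-0.2, 1.2, 0.4]
gripper_width: 0.0649
grasp_force: 0.0
clock: 7.8
eef_pos: [0.4375, 0.0778, 0.0138]
orientation: [[-0.1, 0.995, 0.003], [0.995, 0.1, 0.0], [0.0, 0.003, -1.0]]
ft_force: [-1.4, 0.7, 10.3]
gripper_width: 0.0435
grasp_force: 60.9
clock: 8.4
eef_pos: [0.437, 0.0773, 0.1634]
orientation: [[-0.1, 0.995, 0.003], [0.995, 0.1, -0.0], [-0.0, 0.003, -1.0]]
ft_force: [0.3, 0.4, -0.8]
gripper_width: 0.0436
grasp_force: 62.0
```

```bash
python3 -m jog '[[0,0,0,5.3],[0,0,0,5.3],[-0.043,0.008,0,0],[-0.043,0.008,0,0],[-0.043,0.008,0,0],[-0.043,0.008,0,0],[-0.043,0.008,0,0],[-0.043,0.008,0,0]]'
python3 -m jog '[[-0.043,0.008,0,0],[-0.043,0.008,0,0],[-0.043,0.008,0,0],[-0.043,0.008,0,0],[-0.043,0.008,0,0],[-0.042,0.008,0,0],[0,0,0,0],[0,0,0,0]]'
python3 - <<'E'
from m2 import *
c=optics.capture("wrist");save(c,"w4.png")
for r in optics.cut_out(c,"tin")[:2]: print(r["centre"],atz(c,r["centre"],.026))
b=optics.capture("top")
SH["case"]=[box(.132,.178,0,.066)]
for r in optics.cut_out(b,"case")[:1]: print(r["centre"],r["mask"].sum(),fit([(b,r["mask"].astype(np.float32))],"case",(.492,-.408,-.08,0),True))
E
```

```text
clock: 9.2
eef_pos: [0.4619, -0.185, 0.161]
orientation: [[0.084, 0.996, -0.002], [0.996, -0.084, 0.001], [0.0, -0.002, -1.0]]
ft_force: [0.8, 0.5, -1.0]
gripper_width: 0.0438
grasp_force: 61.9
clock: 10.0
eef_pos: [0.488, -0.4439, 0.16]
orientation: [[0.086, 0.996, -0.002], [0.996, -0.086, 0.002], [0.002, -0.003, -1.0]]
ft_force: [0.1, 0.7, -1.5]
gripper_width: 0.0434
grasp_force: 61.9
[355.9, 88.4] [ 0.5196 -0.3668  0.026 ]
[436.4, 223.7] 3162 (array([ 0.4941, -0.4019, -0.1024]), np.float64(0.4724067151546478))
```

View pics/w4.png

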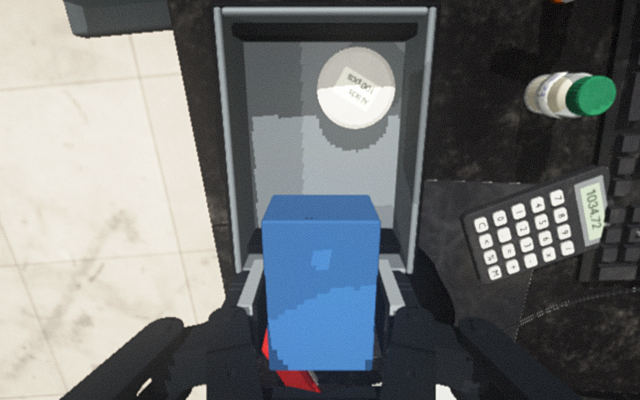

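The case rim corners are at (216,9) and (437,9), square to the tool. The tin is at (356,88), and the carton hangs over the free half.

```bash
python3 - <<'E'
from h import *
c=optics.capture("wrist")
a,b=atz(c,(215.5,8),.066),atz(c,(437,8),.066);print(a,b,np.linalg.norm(a-b),np.degrees(np.arctan2(*(b-a)[1::-1])))
u=(b-a)[:2]/np.linalg.norm(b-a);n=np.array([u[1],-u[0]]);print("C",(a+b)[:2]/2+.089*n)
for p in((218,150),(430,100),(422,180),(240,250)):print(atz(c,p,.066))
E
python3 -m jog '[[0,0,0.04,0],[0,0,0.04,0],[0,0,0.03,0],[0,0,0,0],[0,0,0,0]]'
```

```text
[ 0.43572405 -0.31157123  0.066     ] [ 0.5680382  -0.32228814  0.066     ] 0.13274745387627082 -4.630617590846933
C [ 0.49469601 -0.40563918]
[ 0.4224896  -0.39627695  0.066     ]
[ 0.56476745 -0.37516793  0.066     ]
[ 0.56014692 -0.42836098  0.066     ]
[ 0.42593335 -0.47141756  0.066     ]
clock: 10.75
eef_pos: [0.4896, -0.4431, 0.0528]
orientation: [[0.083, 0.997, -0.0], [0.997, -0.083, 0.0], [0.0, -0.0, -1.0]]
ft_force: [-0.4, 0.6, -0.4]
gripper_width: 0.0435
grasp_force: 61.9
```

```bash
python3 -m jog '[[0,0,0.02,0],[0,0,0.01,0],[0,0,0.004,0],[0,0,0,0],[0,0,0,0]]'
python3 -m jog '[[0,0,0,0],[0,0,0,0],[0,0,0,0],[0,0,0,0]]' 0.06
python3 -m jog '[[0,0,-0.03,0],[0,0,-0.045,0],[0,0,-0.045,0],[0,0,-0.045,0],[0,0,0,0],[0,0,0,0]]'
python3 - <<'E'
from h import *
c=optics.capture("wrist");save(c,"w5.png")
for t in("tin","carton"):
  for r in optics.cut_out(c,t)[:2]: print(t,r["centre"],atz(c,r["centre"],.03),r["mask"].sum())
E
```

```text
clock: 11.25
eef_pos: [0.4896, -0.4439, 0.0191]
orientation: [[0.084, 0.996, 0.001], [0.996, -0.084, -0.001], [-0.001, 0.001, -1.0]]
ft_force: [-0.5, -0.4, -1.0]
gripper_width: 0.0439
grasp_force: 61.9
clock: 11.65
eef_pos: [0.4892, -0.4436, 0.0183]
orientation: [[0.084, 0.996, 0.0], [0.996, -0.084, -0.0], [-0.0, 0.0, -1.0]]
ft_force: [-0.3, 0.7, 0.1]
gripper_width: 0.0601
grasp_force: 0.0
clock: 12.25
eef_pos: [0.4894, -0.4439, 0.1844]
orientation: [[0.084, 0.996, 0.002], [0.996, -0.084, -0.002], [-0.002, 0.002, -1.0]]
ft_force: [-0.1, 0.2, -0.1]
gripper_width: 0.0596
grasp_force: 0.0
tin [349.7, 88.2] [ 0.51839068 -0.36718875  0.03      ] 4188
carton [318.7, 185.0] [ 0.48701178 -0.44487173  0.03      ] 4549
```

View pics/w5.png

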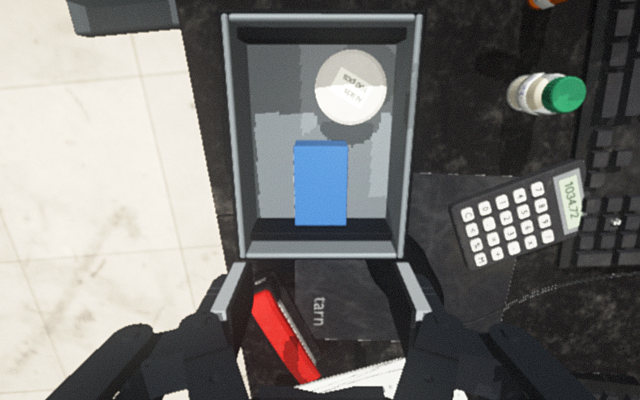

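The carton lies flat at (321,183) beside the tin, with a clear gap. I'll refine the case pose from the rim corners and go to the divider.

```bash
python3 - <<'E'
from h import *
np.set_printoptions(precision=4,suppress=True)
c=optics.capture("wrist")
q=[(222,13),(422.5,14),(405,258),(238,258)]
W=np.array([atz(c,p,.066)[:2] for p in q]);print(W,W.mean(0))
d=lambda i,j:np.linalg.norm(W[i]-W[j]);print(d(0,1),d(1,2),d(2,3),d(3,0))
e=W[0]+W[1]-W[2]-W[3];print("yaw",np.degrees(np.arctan2(-e[0],e[1])))
E
python3 -m jog '[[0.045,-0.0036,0,0],[0.045,-0.0036,0,0],[0.045,-0.0036,0,0],[0.045,-0.0036,0,0],[0.045,-0.0036,0,0],[0.045,-0.0036,0,0],[0.046,-0.0036,0,0]]'
python3 -m jog '[[0,0,0,8.5],[0,0,0,8.5],[0,0,0,8.5],[0,0,0,8.5],[0,0,0,8.5],[0,0,0,8.5],[0,0,0,8.5],[0,0,0,8.5]]'
python3 -m jog '[[0,0,0,8.5],[0,0,0,8.7],[0,0,0,0],[0,0,0,0]]' 0.05
python3 - <<'E'
from m2 import *
c=optics.capture("wrist");save(c,"w6.png");run("divider",(.4905,-.1265,0,0),("wrist","scene"))
E
```

```text
[[ 0.4335 -0.3118]
 [ 0.5637 -0.3233]
 [ 0.551  -0.4996]
 [ 0.4161 -0.4887]] [ 0.4911 -0.4059]
0.13068503738446896 0.17683064026207498 0.1353445817461722 0.1776782417972538
yaw -4.860892585828658
clock: 13.15
eef_pos: [0.4898, -0.1249, 0.1823]
orientation: [[0.084, 0.996, -0.002], [0.996, -0.084, 0.001], [0.0, -0.002, -1.0]]
ft_force: [1.2, 0.0, 0.5]
gripper_width: 0.06
grasp_force: 0.0
clock: 13.95
eef_pos: [0.4899, -0.1265, 0.1821]
orientation: [[0.957, 0.29, -0.002], [0.29, -0.957, 0.0], [-0.002, -0.001, -1.0]]
ft_force: [0.1, -0.5, 0.9]
gripper_width: 0.0603
grasp_force: 0.0
clock: 14.35
eef_pos: [0.4902, -0.1264, 0.1825]
orientation: [[1.0, 0.006, -0.001], [0.006, -1.0, 0.0], [-0.001, -0.0, -1.0]]
ft_force: [0.1, 0.9, 0.4]
gripper_width: 0.0501
grasp_force: 0.0
divider 1 [ 0.4888 -0.1233] -0.34 0.012
divider 1 [ 0.4905 -0.1243] 0.05 0.037
divider 2 [ 0.4893 -0.1234] -0.54 0.031
divider free z [ 0.4892 -0.1234 -0.0053  0.0008] 0.03
```

View pics/w6.png

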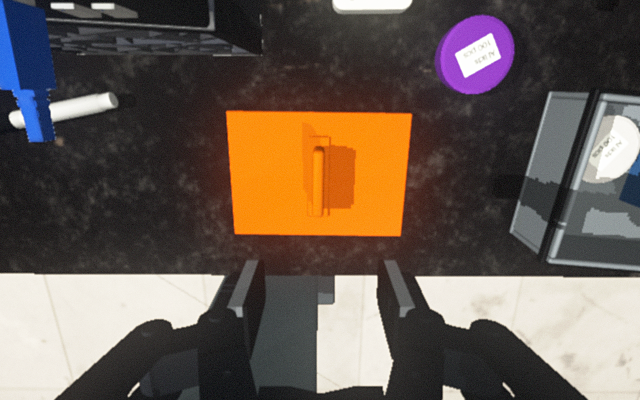

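The divider plate spans (228–411, 112–236) with its rib at column 319, and the wrist and scene fits agree. I'll descend and grasp the rib.

```bash
python3 -m jog '[[-0.001,-0.003,0.045,0.7],[0,0,0.045,0],[0,0,0.045,0],[0,0,0.025,0],[0,0,0.011,0],[0,0,0,0],[0,0,0,0]]'
python3 -m jog '[[0,0,0,0],[0,0,0,0],[0,0,0,0],[0,0,0,0],[0,0,0,0],[0,0,0,0]]' 0
python3 -m jog '[[0,0,-0.02,0],[0,0,-0.04,0],[0,0,-0.04,0],[0,0,-0.04,0],[0,0,0,0],[0,0,0,0]]'
python3 - <<'E'
from h import *
c=optics.capture("wrist");save(c,"w7.png")
m=optics.cut_out(c,"divider")[0]["mask"].astype(np.float32)
for z in(.13,.135,.14,.145,.15):x,f=fit([(c,m)],"divider",(.49,-.124,0,z),True);print(z,x[:2],np.degrees(x[2]),f)
E
```

```text
clock: 15.3
eef_pos: [0.4902, -0.1238, 0.0131]
orientation: [[1.0, -0.01, 0.001], [-0.01, -1.0, -0.0], [0.001, 0.0, -1.0]]
ft_force: [-0.2, -0.1, 0.4]
gripper_width: 0.0501
grasp_force: 0.0
clock: 15.9
eef_pos: [0.4901, -0.1237, 0.0133]
orientation: [[1.0, -0.011, 0.002], [-0.011, -1.0, -0.0], [0.002, 0.0, -1.0]]
ft_force: [-1.3, -0.2, 10.0]
gripper_width: 0.0088
grasp_force: 59.2
clock: 16.5
eef_pos: [0.4898, -0.1237, 0.1531]
orientation: [[1.0, -0.011, 0.002], [-0.011, -1.0, -0.0], [0.002, 0.0, -1.0]]
ft_force: [0.2, 0.3, -0.9]
gripper_width: 0.0087
grasp_force: 59.1
0.13 [ 0.48703299 -0.12047167] -0.5837722230651992 0.28776031732559204
0.135 [ 0.48762238 -0.12333421] -0.6096156227820855 0.27624306082725525
0.14 [ 0.48840213 -0.12314905] -0.5902754757752835 0.27713271975517273
0.145 [ 0.48931413 -0.12319327] -0.6743055351595725 0.35229602456092834
0.15 [ 0.48992309 -0.12141248] -0.5013503537072306 0.4338919222354889
```

View pics/w7.png

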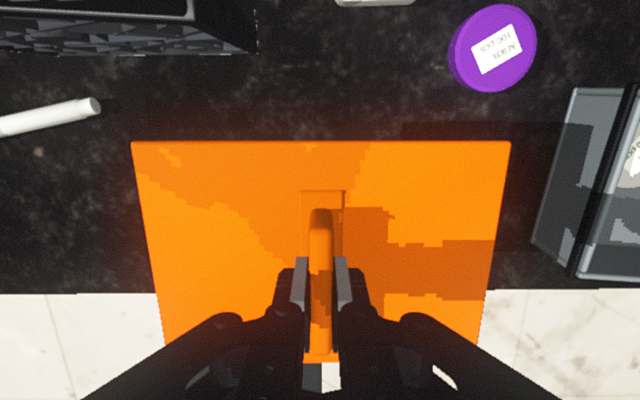

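The divider is held level by its rib; its front edge runs from (131,142) to (511,142). I'll carry it over the case.

```bash
python3 - <<'E'
from h import *
c=optics.capture("wrist")
for z in(.140,.144,.148):
    a,b=atz(c,(131,142),z),atz(c,(511,141.5),z);print(z,a,b,np.linalg.norm(a-b),np.degrees(np.arctan2(b[0]-a[0],a[1]-b[1])),(a+b)/2-[.059,0,0])
E
python3 -m jog '[[0.001,0.0405,0,0],[0.001,0.0405,0,0],[0.001,0.0405,0,0],[0.001,0.0405,0,0],[0.001,0.0405,0,0],[0.001,0.0405,0,0],[0.0005,0.04,0,0],[0,0,0,4.2]]'
python3 -m jog '[[0,0,0.03,0],[0,0,0.01,0],[0,0,0,0],[0,0,0,0],[0,0,0,0]]'
python3 - <<'E'
from h import *
c=optics.capture("wrist");save(c,"w8.png")
E
```

```text
0.14 [ 0.546617   -0.04140915  0.14      ] [ 0.54529185 -0.2060001   0.14      ] 0.1645962797885028 -0.4612865740562315 [ 0.48695443 -0.12370463  0.14      ]
0.144 [ 0.5472228  -0.04354327  0.144     ] [ 0.54593203 -0.20386451  0.144     ] 0.16032643686072 -0.46128657405626405 [ 0.48757741 -0.12370389  0.144     ]
0.148 [ 0.5478286  -0.04567738  0.148     ] [ 0.54657221 -0.20172891  0.148     ] 0.15605659393293717 -0.4612865740562579 [ 0.4882004  -0.12370314  0.148     ]
clock: 17.45
eef_pos: [0.49, -0.4133, 0.1499]
orientation: [[0.996, -0.091, -0.003], [-0.091, -0.996, -0.002], [-0.003, 0.002, -1.0]]
ft_force: [-0.3, -0.2, -1.3]
gripper_width: 0.0089
grasp_force: 59.1
clock: 17.95
eef_pos: [0.4936, -0.4067, 0.113]
orientation: [[0.997, -0.083, 0.001], [-0.083, -0.997, -0.001], [0.001, 0.001, -1.0]]
ft_force: [-0.2, -0.4, -0.9]
gripper_width: 0.0085
grasp_force: 59.1
```

View pics/w8.png

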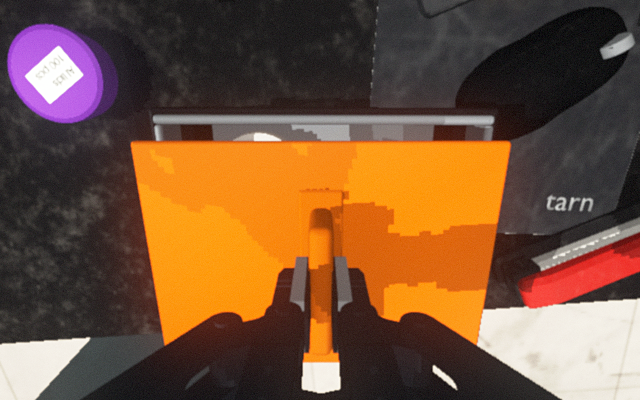

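The held plate's +x edge is at row 142, columns 131–511. The case's +x rim lies behind it at about rows 107–125, columns 152–495. I've now used all 10 picture views, so from here I'll measure edges numerically.

```bash
python3 - <<'E'
from h import *
c=optics.capture("wrist");g=cv2.cvtColor(c["image"],cv2.COLOR_RGB2GRAY).astype(int);print(c["cx"],c["cy"])
for r in(114,117,120,123):print(r,g[r,144:168],g[r,480:504])
for k in(180,250,400,470):print(k,"rows100-148",g[100:148,k])
E
```

```text
320.65324608962766 203.2348589369971
114 [38 38 37 39 41 50 66 53 30 42 43 45 62 65 67 69 68 71 71 69 73 68 67 67] [54 41 52 46 43 50 50 49 48 47 49 45 39 41 39 34 34 29 27 21 19 25 32 23]
117 [ 41  40  37  40  32  54  59  46  73 147 163 155 154 151 153 150 152 147
 150 151 147 151 153 151] [167 163 164 165 159 163 163 161 164 166 159 159 151 125  67  27  33  29
  21  27  24  25  24  28]
120 [ 44  42  35  44  37  45  59  56  73 140 166 165 159 163 157 161 159 155
 159 158 160 162 160 159] [186 184 184 191 190 186 183 187 184 177 177 182 171 127  70  36  29  33
  22  26  27  23  27  25]
123 [ 39  36  41  39  44  39  48  64  50  53  75  91 109 113 110 115 110 108
 117 115 111 112 116 113] [161 159 158 163 162 161 163 164 160 163 159 145 116  70  42  31  32  26
  23  30  24  21  24  23]
180 rows100-148 [ 53  57  55  47  48  55  47  30  38  38  39  39  38  49  73 112 139 152
 164 167 160 152 141 112  75  48  46  50  50  55  59  63  64  62  63  64
  67  69  64  68  83 110 129 147 163 162 161 165]
250 rows100-148 [ 54  51  57  51  53  47  35  32  28  45  48  42  40  43  65 103 136 153
 162 166 162 156 141 117 104 106 101  99 100 104 107 105 105 134 170 178
 177 174 175 166 153 121 134 150 160 161 164 161]
400 rows100-148 [ 68  66  72  61  64  69  69  57  35  44  38  46  44  41  57  99 138 153
 163 164 164 158 146 125 114 125 134 125 129 127 130 132 134 130 131 132
 126 133 130 138 125 126 146 157 166 167 169 170]
470 rows100-148 [ 23  20  28  31  19  22  27  25  34  35  41  40  38  38  48  92 138 163
 175 178 191 187 174 162 130  78  59  65  65  64  71  67  69  67  74  71
  68  62  66  69  88 123 145 160 163 166 166 167]
```

```bash
python3 - <<'E'
from h import *
np.set_printoptions(precision=4,suppress=True)
c=optics.capture("wrist");s=telemetry.get_state();R=np.array(s["orientation"]);t=np.array(s["eef_pos"]);print(t)
im=c["image"].astype(int);o=(im[:,:,0]-im[:,:,2])>80
for r in(143,145,148):k=np.flatnonzero(o[r]);print(r,k[0],k[-1])
for k in(160,250,400,480):print(k,np.flatnonzero(o[:,k])[0])
loc=lambda px,z:R.T@(atz(c,px,z)-t)
for z in(.064,.066):
    a,b=loc((152.6,118.5),z),loc((493.6,118.5),z);e=loc((323,114.8),z);f=loc((323,123.4),z);print("rim",z,a,b,b[1]-a[1],(a+b)[1]/2,"outer x",e[0],"inner x",f[0])
k=np.flatnonzero(o[143])
for z in(.1,.102,.104):
    a,b=loc((k[0]-.5,142),z),loc((k[-1]+.5,142),z);print("plate",z,a[:2],b[:2],b[1]-a[1],(a+b)[1]/2)
E
```

```text
[ 0.4934 -0.4068  0.113 ]
143 130 510
145 130 510
148 131 510
160 141
250 141
400 141
480 140
rim 0.064 [ 0.0636 -0.0892  0.049 ] [0.0638 0.0911 0.0492] 0.18030772406589765 0.0009714840346476961 outer x 0.06563071893471181 inner x 0.061185460574625414
rim 0.066 [ 0.0638 -0.0883  0.047 ] [0.064  0.0902 0.0472] 0.17843160139319286 0.0009551257689272355 outer x 0.06579129825401556 inner x 0.06139229332005703
plate 0.1 [ 0.0568 -0.0842] [0.057  0.0829] 0.16715365245406616 -0.0006301937484832557
plate 0.102 [ 0.0571 -0.0831] [0.0573 0.0819] 0.16501358098399938 -0.0006298155358377619
plate 0.104 [ 0.0574 -0.0821] [0.0576 0.0808] 0.16287350951393248 -0.0006294373231922612
```

```bash
python3 -m jog '[[0.0012,0.0016,0.01,0],[0,0,0.015,0],[0,0,0.008,0],[0,0,0.006,0],[0,0,0.005,0],[0,0,0,0],[0,0,0,0]]'
```

```text
clock: 18.8
eef_pos: [0.4942, -0.4084, 0.0684]
orientation: [[0.996, -0.084, 0.0], [-0.084, -0.996, -0.0], [0.0, 0.0, -1.0]]
ft_force: [-0.5, -0.3, -1.3]
gripper_width: 0.0089
grasp_force: 59.1
```

```bash
python3 -m jog '[[0,0,0.005,0],[0,0,0.004,0],[0,0,0,0],[0,0,0,0]]'
```

```text
clock: 19.2
eef_pos: [0.494, -0.4083, 0.059]
orientation: [[0.996, -0.084, -0.0], [-0.084, -0.996, 0.0], [-0.0, -0.0, -1.0]]
ft_force: [-0.7, -0.7, -0.8]
gripper_width: 0.0088
grasp_force: 59.1
```

```bash
python3 -m jog '[[0,0,0.002,0],[0,0,0.0015,0],[0,0,0,0],[0,0,0,0]]'
python3 -m jog '[[0,0,0,0],[0,0,0,0],[0,0,0,0],[0,0,0,0]]' 0.03
python3 -m jog '[[0,0,0,0],[0,0,-0.02,0],[0,0,-0.04,0],[0,0,-0.04,0],[0,0,-0.03,0],[0,0,0,0],[0,0,0,0]]'
python3 - <<'E'
from h import *
np.set_printoptions(precision=4,suppress=True)
c=optics.capture("wrist")
m=optics.cut_out(c,"divider")[0]["mask"].astype(np.float32)
for z in(.038,.042,.046):x,f=fit([(c,m)],"divider",(.494,-.408,-.085,z),True);print(z,x[:2],np.degrees(x[2]),f)
im=c["image"].astype(int);o=((im[:,:,0]-im[:,:,2])>80).astype(np.uint8);print(cv2.minAreaRect(cv2.findNonZero(o)),cv2.boundingRect(o))
k,_=cv2.findContours(o,0,2);k=max(k,key=cv2.contourArea);P=cv2.approxPolyDP(cv2.convexHull(k),4,True)[:,0];print(P)
for z in (.042,.046):
    W=np.array([atz(c,p,z) for p in P]);print(z,W[:,:2].tolist() and W)
E
```

```text
clock: 19.6
eef_pos: [0.4941, -0.4083, 0.0556]
orientation: [[0.996, -0.084, -0.0], [-0.084, -0.996, 0.0], [-0.0, -0.0, -1.0]]
ft_force: [-0.4, 0.0, -1.5]
gripper_width: 0.0087
grasp_force: 59.2
clock: 20.0
eef_pos: [0.4941, -0.4084, 0.0558]
orientation: [[0.996, -0.084, 0.0], [-0.084, -0.996, -0.0], [0.0, 0.0, -1.0]]
ft_force: [0.4, 0.4, 0.3]
gripper_width: 0.0298
grasp_force: 0.0
clock: 20.7
eef_pos: [0.4942, -0.4085, 0.1862]
orientation: [[0.996, -0.084, 0.001], [-0.084, -0.996, -0.001], [0.001, 0.001, -1.0]]
ft_force: [0.5, -0.2, 0.2]
gripper_width: 0.0301
grasp_force: 0.0
0.038 [ 0.4921 -0.4078] -4.910692673063336 0.015016518533229828
0.042 [ 0.4928 -0.4079] -4.694586712333218 0.009714942425489426
0.046 [ 0.4931 -0.4074] -4.830759581026227 0.03582370653748512
((411.16668701171875, 187.0819091796875), (394.8579406738281, 142.95176696777344), 1.9414864778518677) (216, 116, 393, 146)
[[425 117]
 [413 252]
 [228 251]
 [217 116]]
0.042 [[ 0.5436 -0.495   0.042 ]
 [ 0.4261 -0.4856  0.042 ]
 [ 0.4409 -0.3208  0.042 ]
 [ 0.5579 -0.3316  0.042 ]]
0.046 [[ 0.544  -0.4939  0.046 ]
 [ 0.4282 -0.4846  0.046 ]
 [ 0.4427 -0.3221  0.046 ]
 [ 0.5581 -0.3327  0.046 ]]
```

The divider is seated level: the best fit is at z = 0.042, at (0.493, -0.408), yaw -4.7°. Next is the timer, seen close up. I'll approach with the closing line along y, so the camera arm stays clear of the tower.

```bash
python3 -m jog '[[0.0195,-0.0365,0,0],[0.0195,-0.0365,0,0],[0.0195,-0.0365,0,0],[0.0195,-0.0365,0,0],[0.0195,-0.0365,0,0],[0.0195,-0.0365,0,0],[0,0,0,0],[0,0,0,0]]' 0.074
python3 - <<'E'
from m2 import *
s=telemetry.get_state();print(s["eef_pos"],s["joint_positions"])
c=optics.capture("wrist");save(c,"w9.png")
for r in optics.cut_out(c,"bench_timer")[:3]: print(r["centre"],r["score"],r["mask"].sum(),atz(c,r["centre"],.014),cv2.boundingRect(r["mask"].astype(np.uint8)))
run("bench_timer",(.652,-.162,.0,0))
E
```

```text
clock: 21.6
eef_pos: [0.6289, -0.1983, 0.1839]
orientation: [[0.997, -0.081, -0.003], [-0.081, -0.997, 0.001], [-0.003, -0.001, -1.0]]
ft_force: [-0.7, 0.4, 0.7]
gripper_width: 0.0742
grasp_force: 0.0
[ 0.6289 -0.1983  0.1839] [ 15.2511  33.9204  -3.0563  88.253    1.9908  58.0374 -82.9934]
[450.0, 113.6] 0.75 972 [ 0.6763 -0.3129  0.014 ] (430, 99, 41, 30)
[282.4, 155.6] 0.74 3949 [ 0.6516 -0.1656  0.014 ] (244, 122, 74, 64)
bench_timer 1 [ 0.6522 -0.1652] 1.35 0.06
bench_timer 1 [ 0.6485 -0.1422] -10.23 1.618
bench_timer 2 [ 0.6521 -0.1647] 0.33 0.856
bench_timer free z [ 0.6493 -0.1627 -0.0168 -0.0182] 0.816
```

```bash
python3 -m jog '[[0.0202,-0.0348,0,0],[0,0,0,-6],[0,0,0.04,0],[0,0,0.04,0],[0,0,0.02,0],[0,0,0,0],[0,0,0,0]]'
python3 - <<'E'
from m2 import *
s=telemetry.get_state();print(s["eef_pos"])
c=optics.capture("wrist")
for r in optics.cut_out(c,"bench_timer")[:3]:
    print(r["centre"],r["score"],r["mask"].sum())
    if r["mask"].sum()>3000:
        for y in(.02,1.57):
            for z in (-.004,0,.004):
                x,f=fit([(c,r["mask"].astype(np.float32))],"bench_timer",(.652,-.165,y,z),True);print(z,x[:2],np.degrees(x[2]).round(2),f)
E
```

```text
clock: 22.6
eef_pos: [0.6522, -0.1675, 0.0862]
orientation: [[1.0, 0.02, 0.0], [0.02, -1.0, -0.0], [0.0, 0.0, -1.0]]
ft_force: [1.0, -0.7, 1.0]
gripper_width: 0.0742
grasp_force: 0.0
[ 0.6522 -0.1675  0.0862]
[315.3, 212.1] 0.87 7288
-0.004 [ 0.651  -0.1649] 1.93 0.0549619235098362
0 [ 0.6521 -0.1649] 3.95 0.0913916677236557
0.004 [ 0.653  -0.1651] 2.88 0.1294250786304474
-0.004 [ 0.6488 -0.1663] 102.06 0.28835928440093994
0 [ 0.6501 -0.166 ] 103.16 0.29534852504730225
0.004 [ 0.648  -0.1652] 92.77 0.3033239543437958
[605.6, 351.1] 0.62 4728
-0.004 [ 0.42  -0.109] 87.09 1.0
0 [ 0.4413 -0.1037] 83.27 1.0
0.004 [ 0.42  -0.109] 87.09 1.0
-0.004 [ 0.4194 -0.0865] 123.8 1.0
0 [ 0.4194 -0.0865] 123.8 1.0
0.004 [ 0.4194 -0.0462] 123.8 1.0
```

```bash
python3 -m jog '[[-0.0005,-0.0025,0.03,-0.8],[0,0,0.03,0],[0,0,0.015,0],[0,0,0.008,0],[0,0,0,0],[0,0,0,0]]'
python3 -m jog '[[0,0,0,0],[0,0,0,0],[0,0,0,0],[0,0,0,0],[0,0,0,0]]' 0.04
```

```text
clock: 23.3
eef_pos: [0.6524, -0.1647, 0.0039]
orientation: [[0.999, 0.035, 0.002], [0.035, -0.999, -0.0], [0.002, 0.0, -1.0]]
ft_force: [-0.0, -0.4, -0.0]
gripper_width: 0.074
grasp_force: 0.0
clock: 23.8
eef_pos: [0.6525, -0.1647, 0.0046]
orientation: [[0.999, 0.035, 0.003], [0.035, -0.999, -0.001], [0.003, 0.001, -1.0]]
ft_force: [-2.5, 0.8, 6.9]
gripper_width: 0.0599
grasp_force: 64.2
```

```bash
python3 -m jog '[[0,0,-0.02,0],[0,0,-0.04,0],[0,0,-0.04,0],[0,0,-0.02,0],[0,0,0,0],[0,0,0,0]]'
python3 -m jog '[[-0.027,0.032,0,0],[-0.027,0.032,0,0],[-0.027,0.032,0,0],[-0.027,0.032,0,0],[-0.027,0.032,0,0],[-0.027,0.032,0,0],[0,0,0,0]]'
python3 -m jog '[[0,0,0,-8.3],[0,0,0,-8.3],[0,0,0,-8.3],[0,0,0,-8.3],[0,0,0,-8.3],[0,0,0,-8.3],[0,0,0,-8.3],[0,0,0,-8.3]]'
python3 -m jog '[[0,0,0,-8.3],[0,0,0,-8.3],[0,0,0,0],[0,0,0,0]]'
python3 - <<'E'
from h import *
c=optics.capture("wrist")
for r in optics.cut_out(c,"bench_timer")[:2]:
    print(r["centre"],r["score"],r["mask"].sum())
    for z in (.115,.12,.125):
        x,f=fit([(c,r["mask"].astype(np.float32))],"bench_timer",(.497,-.362,1.48,z),True);print(z,x[:2],np.degrees(x[2]).round(2),f)
for r in optics.cut_out(c,"divider")[:1]:
    print(r["centre"],r["mask"].sum())
im=c["image"].astype(int);o=(im[:,:,0]-im[:,:,2])>80
for q in(20,40,60):k=np.flatnonzero(o[q]);print(q,k[[0,-1]] if len(k) else None)
for q in(280,320,360):k=np.flatnonzero(o[:,q]);print(q,k[[0,-1]] if len(k) else None)
E
```

```text
clock: 24.4
eef_pos: [0.6516, -0.1645, 0.1234]
orientation: [[0.999, 0.035, 0.001], [0.035, -0.999, -0.0], [0.001, 0.0, -1.0]]
ft_force: [-0.3, 0.2, -1.2]
gripper_width: 0.0598
grasp_force: 65.4
clock: 25.1
eef_pos: [0.49, -0.3681, 0.1212]
orientation: [[1.0, 0.026, -0.005], [0.025, -1.0, -0.002], [-0.005, 0.002, -1.0]]
ft_force: [-0.8, 0.3, -1.2]
gripper_width: 0.0602
grasp_force: 65.3
clock: 25.9
eef_pos: [0.4957, -0.3613, 0.1213]
orientation: [[0.363, 0.932, -0.002], [0.932, -0.363, 0.002], [0.001, -0.002, -1.0]]
ft_force: [-0.3, -0.0, -0.4]
gripper_width: 0.0598
grasp_force: 65.4
clock: 26.3
eef_pos: [0.4958, -0.3616, 0.1217]
orientation: [[0.092, 0.996, -0.001], [0.996, -0.092, 0.001], [0.001, -0.001, -1.0]]
ft_force: [0.6, -0.7, -1.6]
gripper_width: 0.06
grasp_force: 65.4
[320.9, 276.5] 0.88 16482
0.115 [ 0.49468964 -0.36159071] 83.88 0.05003564432263374
0.12 [ 0.49601727 -0.35975538] 84.43 0.12431364506483078
0.125 [ 0.49539031 -0.35775725] 84.92 0.2090272754430771
[324.6, 211.0] 16993
20 None
40 None
60 None
280 [164 371]
320 [164 371]
360 [164 371]
```

```bash
python3 -m jog '[[0,0,0.03,0],[0,0,0.02,0],[0,0,0.01,0],[0,0,0.005,0],[0,0,0,0],[0,0,0,0]]'
python3 -m jog '[[0,0,0.002,0],[0,0,0.0015,0],[0,0,0,0],[0,0,0,0]]'
```

```text
clock: 27.05
eef_pos: [0.4968, -0.3621, 0.0585]
orientation: [[0.088, 0.996, 0.001], [0.996, -0.088, -0.001], [-0.001, 0.001, -1.0]]
ft_force: [-0.3, -1.0, -1.3]
gripper_width: 0.0598
grasp_force: 65.3
clock: 27.45
eef_pos: [0.4963, -0.362, 0.0543]
orientation: [[0.087, 0.996, 0.0], [0.996, -0.087, -0.0], [-0.0, 0.0, -1.0]]
ft_force: [0.2, 0.6, -0.6]
gripper_width: 0.0598
grasp_force: 65.3
```

```bash
python3 -m jog '[[0,0,0.0015,0],[0,0,0.001,0],[0,0,0,0],[0,0,0,0]]'
python3 -m jog '[[0,0,0.001,0],[0,0,0,0],[0,0,0,0]]'
```

```text
clock: 27.85
eef_pos: [0.4962, -0.3619, 0.0516]
orientation: [[0.087, 0.996, -0.0], [0.996, -0.087, 0.0], [0.0, -0.0, -1.0]]
ft_force: [0.6, -0.2, -0.6]
gripper_width: 0.0596
grasp_force: 65.3
clock: 28.15
eef_pos: [0.4964, -0.362, 0.0507]
orientation: [[0.087, 0.996, 0.0], [0.996, -0.087, -0.0], [-0.0, 0.0, -1.0]]
ft_force: [0.7, -0.5, 0.1]
gripper_width: 0.0598
grasp_force: 65.4
```

```bash
python3 -m jog '[[0,0,0,0],[0,0,0,0],[0,0,0,0],[0,0,0,0],[0,0,0,0]]' 0.072
python3 -m jog '[[0,0,-0.01,0],[0,0,-0.03,0],[0,0,-0.045,0],[0,0,-0.045,0],[0,0,-0.045,0],[0,0,0,0],[0,0,0,0],[0,0,0,0]]'
python3 - <<'E'
from h import *
np.set_printoptions(precision=4,suppress=True)
c=optics.capture("wrist")
for n,p,zs in(("bench_timer",(.497,-.362,1.48),(.042,.046,.05)),("divider",(.493,-.408,-.082),(.038,.042,.046))):
    r=optics.cut_out(c,n)[0];print(n,r["score"],r["mask"].sum())
    if n=="divider": r["mask"]|=optics.cut_out(c,"bench_timer")[0]["mask"]
    for z in zs:
        x,f=fit([(c,r["mask"].astype(np.float32))],n,p+(z,),True);print(z,x[:2],np.degrees(x[2]).round(2),f)
for t in("amber_vial","green_vial"):
    for r in optics.look_for(c,t)[:1]:print(t,r["centre"],r["score"],atz(c,r["centre"],.025))
E
```

```text
clock: 28.65
eef_pos: [0.4963, -0.362, 0.0507]
orientation: [[0.087, 0.996, 0.0], [0.996, -0.087, -0.0], [-0.0, 0.0, -1.0]]
ft_force: [-0.0, 0.8, 0.4]
gripper_width: 0.0721
grasp_force: 0.0
clock: 29.45
eef_pos: [0.4956, -0.3618, 0.225]
orientation: [[0.087, 0.996, -0.001], [0.996, -0.087, 0.001], [0.0, -0.001, -1.0]]
ft_force: [-0.4, 0.0, -0.3]
gripper_width: 0.0721
grasp_force: 0.0
bench_timer 0.59 4050
0.042 [ 0.4951 -0.3616] 85.15 0.04583333432674408
0.046 [ 0.4956 -0.3603] 85.07 0.05169752985239029
0.05 [ 0.4954 -0.3596] 85.2 0.06836419552564621
divider 0.56 14985
0.038 [ 0.4927 -0.4094] -4.85 0.014591901563107967
0.042 [ 0.4928 -0.4086] -4.73 0.015705736353993416
0.046 [ 0.4933 -0.4081] -4.83 0.03746506944298744
amber_vial [513.8, 103.4] 0.78 [ 0.679  -0.3121  0.025 ]
green_vial [505.5, 180.3] 0.83 [ 0.6772 -0.3861  0.025 ]
```

The timer lies flat on the seated divider, the vials stand where they were, and the gripper is clear.

```bash
python3 -c "
from bench import job
print(job.close_job())"
```

```text
the job is handed in; nothing more can be done
None
```

The job is handed in at about 29.5 s with no result shown: the carton lies on the case floor beside the tin, the divider is seated level on both rails, the timer was set down gently on it, and the vials have not moved.

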